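Level the sprung grinder plate with its screw foot

TASK

The coffee grinder is off its sprung stand, and the plate has to be levelled before it goes back. Lay the yellow spirit level along the black rubber strip on the plate and let go of it; then take the orange knob of the levelling foot, push it down so that the foot stands firmly on the pad beneath it (as it will under the grinder's weight), and turn the knob until the bubble rests between the two black lines. Finish while still holding the knob pressed down, with the bubble centred, and leave the tamper, the paper cups and the milk jug where they stand.

Things in the scene. Friction and masses are not known exactly. Their poses are not given: they have to be found in the camera images.
- level_mid (a point): Centre of the loose spirit level: a yellow bar 120 x 34 x 32 mm (its own x, y, z), about 0.3 kg, black ends, a green window along its upper face. It starts lying window up on the counter beside the stand, on either side. This point is 16 mm above its underside; its x axis runs along the bar. Either way round is fine.
- bubble (a joint): Place of the white bubble (a 15 mm disc) along the level's own x axis, in m: 0 is mid-window, positive towards the bar's +x end, stops at +-0.027. It floats to the higher end, about 0.6 mm per 0.001 rad of slope, and settles in about 1.5 s. The two black lines are 12.5 mm either side of the middle, so the bubble is clear of both when within 4 mm of 0.
- strip (a point): Centre of the black rubber strip on the plate's top face, where the level goes. The strip is 136 mm long (its y axis) and 46 mm wide, flush with the plate; -y points to the knob, whose axis is 145 mm from this point; +y to the hinge, 110 mm away. z is normal to the plate; the top face is about 48 mm above the counter at the hinge end.
- plate_slope (a joint): Slope of the plate in rad: 0 is level, positive when the knob end is high. Unpressed it springs up to its upper stop, 0.06, whatever the screw. Pushing the knob down (3 to 6 N against the spring, 255 mm from the hinge) lowers the knob 7 to 24 mm until the foot stands on its pad and stops hard; 8 to 15 N in all is a firm press. The bubble tells nothing until then.
- knob_grip (a point): Point on the axis (z) of the orange knob, 16 mm above its black flange and 16 mm below its top. The knob is round, 42 mm in diameter, 32 mm tall above the flange, and can be gripped from above at any yaw. The flange is 72 mm in diameter, 6 mm thick, turns with the knob and may be pushed on. Its height changes with the plate's slope and the screw.
- knob_angle (a joint): Angle of the knob in rad, positive clockwise from above, stops at +-4.4. Clockwise screws the foot down 2.55 mm per rad, which raises the knob end of the pressed plate by 0.01 rad (6 mm of bubble) per rad. It stays where it is left (friction 0.06 Nm). It needs 1 to 3.5 rad in all, one way or the other, so usually more than one grasp.
- pad_thin: Cork disc, 48 mm in diameter, 4 mm thick, fixed to the counter; origin at the centre of its underside. One of the two pads is beneath the foot, the other lies unused under the middle of the plate. If this one is beneath the foot, the knob must be turned clockwise.
- pad_thick: Blue disc, 48 mm in diameter, 16 mm thick, fixed to the counter; origin at the centre of its underside. If this one is beneath the foot, the knob must be turned anticlockwise.
- foot: The screw foot's stem below the knob; its rounded tip rests on the pad when pressed. Not to be touched. While it is pressed on the pad the knob stays at the same height as it turns, and the plate moves instead.
- knob: The knob with its flange (see knob_grip); origin at the centre of the flange's underside. As the plate swings down the knob follows an arc about the hinge: it tilts by up to 0.09 rad and shifts 2 to 5 mm sideways, so a knob gripped hard beforehand binds; pushing the flange down with the fingers loosely round the knob and gripping then avoids that. The press must be kept up while turning.
- plate: The sprung aluminium plate, 170 x 300 mm (x, y), 8 mm thick, that carries the knob and foot; origin on its hinge line, which runs along x at the end away from the knob, 40 mm above the counter. The stand under it is fixed to the counter.
- level: The spirit level; origin at the centre of its underside, axes as level_mid.
- tamper: Bystander: steel coffee tamper, 58 mm in diameter, 88 mm tall, upright on the counter. Origin at the centre of its underside.
- cup_stack: Bystander: stack of white paper cups, 82 mm in diameter, 139 mm tall, upright on the counter. Origin at the centre of its underside.
- milk_jug: Bystander: steel milk jug with a side handle, 80 mm in diameter, 95 mm tall, upright on the counter. Origin at the centre of its underside.
There are look-alikes about, which are no part of the job. What is meant by the level is not pink, and is the larger of those in its own colour.

How it is judged:
By the outcome, as a careful person would: the job done as asked, in the order asked, and still so for the second after the job is handed in, while the arm keeps its last pose, push and grip.
It also fails if it takes over 72 s, if anything falls off the work surface, if the arm or the gripper's body presses on something with over 40 N, if the wrist force passes 120 N, or if a joint passes its speed limit or range.

ROBOT

A 6-joint arm with a two-finger parallel gripper is mounted at the origin on the work surface. World frame = base frame: x ahead of the robot, y to its left, z up, the work surface at z = 0. Lengths are in m, angles in rad, forces in N, time in s.
With the tool pointing down it reaches from about 0.225 to 0.725 m from the base axis. Payload 3.1 kg.
Tool frame: the origin (TCP) lies between the finger pads; the fingertips stand ahead of it and the grasp point (between the pads) is the TCP (env.tip_reach is the z of the fingertips in the tool frame, in m); z points along the fingers, y is the direction in which the jaws open and shut (so a half turn about z gives the same grasp; the last joint's range is limited). The gripper opens to 85 mm and grips with 20 to 120 N. Pads are 22 mm wide; open, the fingers measure 114 mm over their backs; the gripper's body (76 mm by 85 mm) begins 54 mm behind the grasp point. The pads swing forward as they close: fully open they stand 13 mm farther back than shut.
Start: joints at [1.119, 0.048, 0.099, 1.622, 0, 1.443], TCP at [0.167, 0.498, 0.25] pointing down, gripper open.
Joint ranges: [-2.91, 2.91], [-0.99, 1.94], [-1.21, 1.42], [-2.12, 2.29], [-1.49, 1.47], [-3.14, 3.14]. Speed limits (rad/s): [2.79, 2.79, 3.14, 3.14, 3.14, 3.14].

INTERFACE

Orientations are given as a unit quaternion [x, y, z, w].
In Python, from cell import env, vision gives the robot as it stands.
- The arm moves only by the tool jog_arm, never from a script. Its arguments are lists of equal length, an entry for each row: "rot": the turn, a rotation vector about the tool's x, y, z in degrees, a list of three; "translation": the shift along the tool's x, y, z in m, a list of three; "claw": the opening, from 0 (shut) to 1 (fully open). A call has exactly 10 rows; each row shifts and turns the commanded pose from where the row before left it, along the tool's axes as they then stand; what a row does not reach is not made up. A row lasts 1/12 s, in which the tool goes at most 41.7 mm and 7.16 degrees, less where a joint would pass 70% of its speed; a pose out of reach is approached as far as the arm can. A call is refused whole if a number of a shift passes 0.0417 or a number of a turn 7.16, either way. A call with a gripper value outside its range is refused whole. The fingers move at their own pace and stop on an object; "squeeze" is the grip in N (left out, the last holds). Time passes only in rows, so rows that do not move let the fingers close, or fill a call up. It gives the time, the measured TCP pose, the force and the opening at its end, in the units of the state.
- env.read_state(): the state, without advancing time (a new reading comes with each control period).
- vision.snapshot(name): name is "scene" or "top" or "wrist"; returns a dict with "image" (480x640x3 uint8, red, green, blue), "range_z" (480x640 float32, m along the optical axis (not along the pixel's ray), 0 where there is no reading), "camera_matrix" (3x3 intrinsics, pixels), "extrinsics" (4x4, takes a point from world to camera coordinates). Camera axes: x right, y up, looking along -z (the intrinsics and any distortion apply to the point x, -y, -z); pixel columns grow to the right and rows downward; lengths in m; the calibration is good to about 2 mm. The wrist camera is an equidistant fisheye: a pixel r from the principal point sees the ray r / f radians off the axis. A picture is of the moment at which its call begins.
- env.job_done(): hands the job in, once; it reports no verdict.
The state is a dict: "time_s": time; "joint_pos": joint angles; "joint_velocities": joint speeds; "joint_torque": joint torques, N m; "tool_pos": TCP position; "ee_rot": TCP orientation; "force": force on the tool from outside, world axes, zero at the start; "torque": the same for the moment, N m; "finger_gap": opening from 0.0 (shut) to 1.0 (fully open).
Only numpy, scipy, OpenCV 4.12 (cv2) and the standard library are available. Lean on these libraries where they do the work, as an engineer would, in place of code of your own. Each camera call takes 0.05 s, during which the arm holds its last target. There are 200 camera calls.

## Working session

There is one attempt and no reset: what is moved stays moved. The work goes in short steps, Python scripts to look and compute and a tool call to move; the robot and the scene stay as the last step left them, time stands still between calls to the robot, and variables do not carry over. Pictures are saved under pics/ and viewed, about 8 in all and at most 12, crops included, and the job is handed in when it is done.

Besides the shell and the picture viewer there is one more tool, called after "Call:" as name(argument=value, ...), one argument or row to a line, values as JSON. jog_arm: Moves the arm, as the interface text tells. Its arguments: {"type":"object","properties":{"rot":{"type":"array"},"translation":{"type":"array"},"claw":{"type":"array"},"squeeze":{"type":"number"}},"required":["rot","translation","claw"]}

```bash
ls; mkdir -p pics; cat > h.py <<'E'
import numpy as np, cv2
from cell import env, vision
def snap(n):
    s=vision.snapshot(n); return s
def save(im,f): cv2.imwrite('pics/'+f,cv2.cvtColor(im,cv2.COLOR_RGB2BGR))
def ray(s,u,v,n):
    K=np.array(s['camera_matrix']);E=np.array(s['extrinsics'])
    x=(u-K[0,2])/K[0,0];y=(v-K[1,2])/K[1,1]
    if n=='wrist':
        r=np.hypot(x,y); d=np.array([x/r*np.sin(r),y/r*np.sin(r),np.cos(r)]) if r>1e-9 else np.array([0,0,1.])
    else: d=np.array([x,y,1.])
    d=np.array([d[0],-d[1],-d[2]])
    R=E[:3,:3];return -R.T@E[:3,3], R.T@d
def onz(s,u,v,z,n):
    o,d=ray(s,u,v,n); return o+d*(z-o[2])/d[2]
def pt(s,u,v,n):  # from range
    o,d=ray(s,u,v,n); E=np.array(s['extrinsics']); 
    zc=-(E[:3,:3]@d)[2]; return o+d*s['range_z'][int(round(v)),int(round(u))]/zc
def tri(a,b):
    (o1,d1),(o2,d2)=a,b
    d1=d1/np.linalg.norm(d1);d2=d2/np.linalg.norm(d2)
    t=np.linalg.lstsq(np.c_[d1,-d2],o2-o1,rcond=None)[0]
    p,q=o1+t[0]*d1,o2+t[1]*d2; return (p+q)/2,np.linalg.norm(p-q)
E
python3 - <<'E'
from h import *
a=snap('scene');b=snap('top')
save(a['image'],'a.png');save(b['image'],'b.png')
for s in(a,b):print(s['camera_matrix'],s['extrinsics'])
print(env.tip_reach,env.read_state())
E
```

```text
pics
[[592.68701767   0.         319.49013662]
 [  0.         592.68701767 241.17427188]
 [  0.           0.           1.        ]] [[ 0.59411761  0.80437505  0.00224575 -0.24439123]
 [-0.41277287  0.30247857  0.85914217  0.1339395 ]
 [ 0.69039324 -0.51135848  0.51173205 -1.78314111]
 [ 0.          0.          0.          1.        ]]
[[509.56337547   0.         313.27349161]
 [  0.         509.56337547 243.53172771]
 [  0.           0.           1.        ]] [[ 6.44121709e-03 -9.99978398e-01  1.30964374e-03 -3.89519852e-02]
 [ 9.95584375e-01  6.53555544e-03  9.36431508e-02 -4.90926392e-01]
 [-9.36496871e-02  7.00684980e-04  9.95604964e-01 -1.36786037e+00]
 [ 0.00000000e+00  0.00000000e+00  0.00000000e+00  1.00000000e+00]]
0.019 {'time_s': 0.1, 'joint_pos': array([1.11921022e+00, 4.86947150e-02, 9.77282763e-02, 1.62202675e+00,
       1.10909537e-05, 1.44302227e+00]), 'joint_velocities': array([-0.0004318 , -0.00025518,  0.00426528, -0.00105136, -0.00022071,
        0.00243653]), 'joint_torque': array([ 2.20068592e-03, -3.39852798e+01,  3.20934534e+01,  1.58887112e-02,
       -2.75512803e-04,  8.84647363e-06]), 'tool_pos': array([0.16680868, 0.49723602, 0.24921167]), 'ee_rot': array([ 1.61199504e-01,  9.86921230e-01, -1.05108066e-03, -3.19076304e-04]), 'force': array([-0.39639991, -0.17480787,  0.09413936]), 'torque': array([ 0.02424807, -0.00656475, -0.04211772]), 'finger_gap': 1.0019512050349888}
```

View pics/a.png

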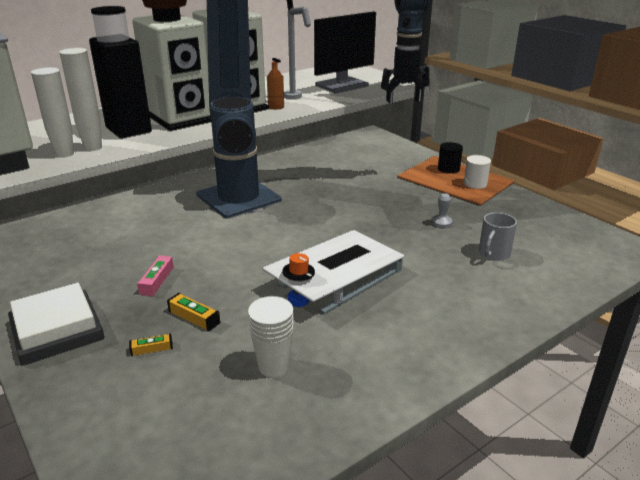

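View pics/b.png

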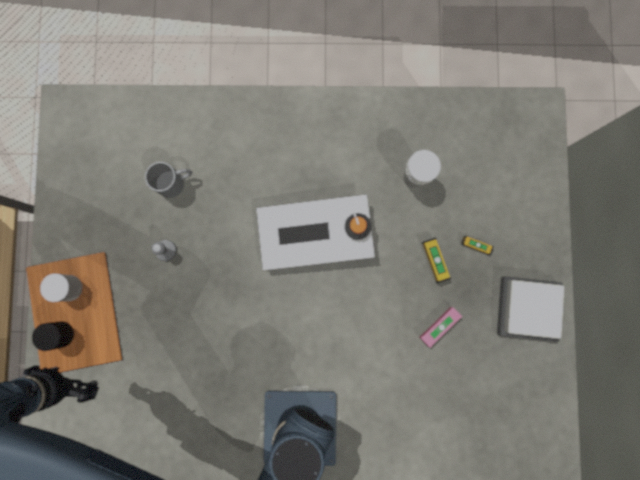

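The blue (thick) pad looks to be under the knob, at scene (297,298). There are three level-like bars in the top view:
- pink at (440,327)
- large yellow at (437,260)
- small yellow at (478,245)

The large yellow one fits, as it is not pink and is the larger of its colour. I'll measure and confirm it in a crop.

```bash
cat > m1.py <<'E'
from h import *
A=snap('scene');B=snap('top')
def comps(s,f,amin=30):
    hsv=cv2.cvtColor(s['image'],cv2.COLOR_RGB2HSV)
    m=f(hsv).astype(np.uint8)*255
    m=cv2.morphologyEx(m,cv2.MORPH_CLOSE,np.ones((5,5)))
    cs,_=cv2.findContours(m,cv2.RETR_EXTERNAL,cv2.CHAIN_APPROX_NONE)
    return sorted([c for c in cs if cv2.contourArea(c)>amin],key=cv2.contourArea,reverse=True)
yel=lambda h:(h[...,0]>15)&(h[...,0]<85)&(h[...,1]>130)&(h[...,2]>60)
org=lambda h:((h[...,0]<14))&(h[...,1]>190)&(h[...,2]>110)
for n,s in(('scene',A),('top',B)):
    for nm,f in(('yel',yel),('org',org)):
        for c in comps(s,f)[:4]:
            r=cv2.minAreaRect(c); (u,v)=r[0]
            print(n,nm,np.round(r[0],1),np.round(r[1],1),round(r[2]),'range pt',pt(s,u,v,n).round(3))
# level corners in top
c=[c for c in comps(B,yel) if abs(cv2.minAreaRect(c)[0][0]-437)<10][0]
print(np.array([onz(B,*p,.032,'top') for p in cv2.boxPoints(cv2.minAreaRect(c))]).round(4))
# plate in top : bright
h=cv2.cvtColor(B['image'],cv2.COLOR_RGB2HSV)
m=((h[...,1]<40)&(h[...,2]>140)).astype(np.uint8)*255; m[:180]=0;m[290:]=0;m[:,:240]=0;m[:,400:]=0
c=max(cv2.findContours(m,0,1)[0],key=cv2.contourArea);P=cv2.boxPoints(cv2.minAreaRect(c));print('plate',P.round(1))
for p in P:
    q=p*.93+P.mean(0)*.07; print(pt(B,*q,'top').round(4))
# strip
g=(h[...,2]<60).astype(np.uint8)*255; M=np.zeros_like(g);M[215:255,265:340]=1
c=max(cv2.findContours(g*M,0,1)[0],key=cv2.contourArea);r=cv2.minAreaRect(c);print('strip',r,[pt(B,*p,'top').round(4) for p in cv2.boxPoints(r)],pt(B,*r[0],'top'))
for p in [(424,166),(162,178),(164,250)]: print(pt(B,*p,'top').round(3))
a=cv2.resize(A['image'][215:365,125:325],(800,600),interpolation=cv2.INTER_CUBIC); save(a,'c.png')
E
python3 m1.py
```

```text
scene yel [190.  309.5] [46.1 21.5] 27 range pt [ 0.466 -0.38   0.034]
scene yel [617.1  69.6] [26.6 64.4] 16 range pt [0.429 1.209 0.285]
scene yel [150.5 344.5] [15.  39.7] 80 range pt [ 0.504 -0.486  0.019]
scene yel [510.  154.5] [20.1 30.4] 27 range pt [ 0.076  1.216 -0.135]
scene org [299.  263.5] [19. 16.] 90 range pt [ 0.552 -0.158  0.109]
top yel [436.  259.8] [41.1 13. ] 70 range pt [ 0.448 -0.368  0.033]
top yel [477.3 245.1] [28.   8.1] 21 range pt [ 0.49  -0.483  0.025]
top yel [356.8 224. ] [11.  11.6] 53 range pt [ 0.534 -0.147  0.113]
[[ 0.4942 -0.3328  0.032 ]
 [ 0.5067 -0.3659  0.032 ]
 [ 0.4026 -0.4027  0.032 ]
 [ 0.3902 -0.3698  0.032 ]]
plate [[254.2 206.7]
 [367.2 193. ]
 [374.9 256.6]
 [261.9 270.4]]
[0.5836 0.1135 0.043 ]
[ 0.6172 -0.1694  0.0605]
[ 0.4581 -0.1876  0.0643]
[0.4234 0.0912 0.0467]
strip ((293.0, 240.0), (0.0, 0.0), 0.0) [array([0.4972, 0.0184, 0.0557]), array([0.4972, 0.0184, 0.0557]), array([0.4972, 0.0184, 0.0557]), array([0.4972, 0.0184, 0.0557])] [0.49720338 0.01839093 0.05571122]
[ 0.679 -0.315  0.143]
[0.673 0.386 0.012]
[0.467 0.356 0.074]
```

View pics/c.png

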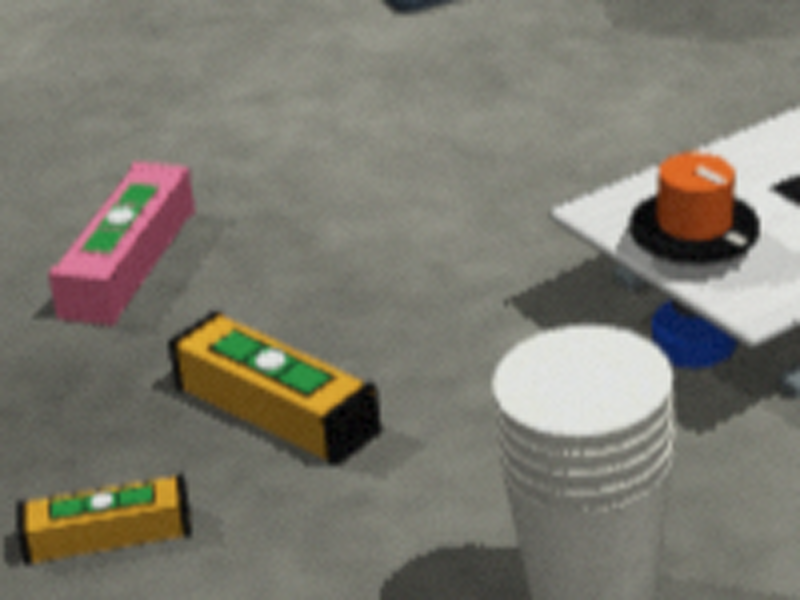

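The crop confirms the large yellow level at crop (275,385), with black ends and lying window up. It also shows the blue thick pad just under the knob at crop (693,330), so the knob should need an anticlockwise turn. Moving over the level now.

Call:
jog_arm(
  rot=[
    [0, 0, -6.5],
    [0, 0, -6.5],
    [0, 0, -6.5],
    [0, 0, -6.5],
    [0, 0, -6.5],
    [0, 0, -6.5],
    [0, 0, 0],
    [0, 0, 0],
    [0, 0, 0],
    [0, 0, 0],
  ],
  translation=[
    [0, 0, 0],
    [0, 0, 0],
    [0, 0, 0],
    [0, 0, 0],
    [0, 0, 0],
    [0, 0, 0],
    [0.001, -0.038, 0],
    [0.001, -0.038, 0],
    [0.001, -0.038, 0],
    [0.001, -0.038, 0],
  ],
  claw=[1, 1, 1, 1, 1, 1, 1, 1, 1, 1],
)

```text
time_s: 1.03
tool_pos: [0.2164, 0.3524, 0.2498]
ee_rot: [-0.178, 0.984, -0.0, -0.0]
force: [1.4, -0.2, 1.1]
finger_gap: 0.996
```

Call:
jog_arm(
  rot=[
    [0, 0, 0],
    [0, 0, 0],
    [0, 0, 0],
    [0, 0, 0],
    [0, 0, 0],
    [0, 0, 0],
    [0, 0, 0],
    [0, 0, 0],
    [0, 0, 0],
    [0, 0, 0],
  ],
  translation=[
    [0.001, -0.038, 0],
    [0.001, -0.038, 0],
    [0.001, -0.038, 0],
    [0.001, -0.038, 0],
    [0.001, -0.038, 0],
    [0.001, -0.038, 0],
    [0.001, -0.038, 0],
    [0.001, -0.038, 0],
    [0.001, -0.038, 0],
    [0.001, -0.038, 0],
  ],
  claw=[1, 1, 1, 1, 1, 1, 1, 1, 1, 1],
)

```text
time_s: 1.87
tool_pos: [0.3398, -0.0076, 0.2504]
ee_rot: [-0.177, 0.984, -0.0, 0.001]
force: [1.3, 0.7, -0.4]
finger_gap: 1.006
```

Call:
jog_arm(
  rot=[
    [0, 0, 0],
    [0, 0, 0],
    [0, 0, 0],
    [0, 0, 0],
    [0, 0, 0],
    [0, 0, 0],
    [0, 0, 0],
    [0, 0, 0],
    [0, 0, 0],
    [0, 0, 0],
  ],
  translation=[
    [0.001, -0.038, 0],
    [0.001, -0.038, 0],
    [0.001, -0.038, 0],
    [0.001, -0.038, 0],
    [0.001, -0.038, 0],
    [0.001, -0.038, 0],
    [0.001, -0.038, 0],
    [0.001, -0.038, 0],
    [0.001, -0.038, 0],
    [0, 0, 0],
  ],
  claw=[1, 1, 1, 1, 1, 1, 1, 1, 1, 1],
)

```text
time_s: 2.7
tool_pos: [0.4517, -0.3352, 0.2459]
ee_rot: [-0.175, 0.985, 0.0, -0.001]
force: [0.8, -0.3, -1.7]
finger_gap: 1.002
```

```bash
cat > m2.py <<'E'
from m1 import *
from scipy.spatial.transform import Rotation as R
W=snap('wrist'); st=env.read_state()
save(W['image'],'w1.png')
T=R.from_quat(st['ee_rot']).as_matrix(); print(st['time_s'],st['tool_pos'].round(4),T.round(3).tolist(),W['camera_matrix'])
for c in comps(W,yel,200)[:4]:
    r=cv2.minAreaRect(c); P=cv2.boxPoints(r)
    Q=np.array([onz(W,*p,.032,'wrist') for p in P]); print(np.round(r[0]),np.round(r[1]),Q.mean(0).round(4),pt(W,*r[0],'wrist').round(4))
    e=[Q[1]-Q[0],Q[2]-Q[1]];L=max(e,key=np.linalg.norm);print('long',np.linalg.norm(L),np.degrees(np.arctan2(L[1],L[0])),[np.linalg.norm(x) for x in e])
E
python3 m2.py | tail -12
```

```text
[[ 0.494  -0.3342  0.032 ]
 [ 0.5051 -0.367   0.032 ]
 [ 0.4758 -0.3763  0.032 ]
 [ 0.4647 -0.3436  0.032 ]]
plate [[234.7 205.6]
 [381.2 184.7]
 [396.1 288.6]
 [249.5 309.5]]
[0.5895 0.168  0.0042]
[ 0.6471 -0.2119  0.0039]
[ 0.3782 -0.2493 -0.0021]
[0.3226 0.125  0.0037]Traceback (most recent call last):
  File "m2.py", line 1, in <module>
    from m1 import *
  File "m1.py", line 27, in <module>
    c=max(cv2.findContours(g*M,0,1)[0],key=cv2.contourArea);r=cv2.minAreaRect(c);print('strip',r,[pt(B,*p,'top').round(4) for p in cv2.boxPoints(r)],pt(B,*r[0],'top'))
ValueError: max() iterable argument is empty
```

```bash
(echo 'from h import *'; sed -n '/^def comps/,/^org/p' m1.py)>c.py; sed -i 's/from m1/from c/' m2.py; python3 m2.py
```

```text
2.85 [ 0.4505 -0.3292  0.2493] [[-0.937, -0.349, -0.002], [-0.349, 0.937, 0.002], [0.001, 0.002, -1.0]] [[371.64829954   0.         321.60668965]
 [  0.         371.64829954 242.78575595]
 [  0.           0.           1.        ]]
[284. 199.] [114.  37.] [ 0.4487 -0.3673  0.032 ] [ 0.447  -0.3673  0.0338]
long 0.10774034942692165 19.73382340327907 [np.float64(0.03372198497486857), np.float64(0.10774034942692165)]
[169. 200.] [75. 27.] [ 0.4856 -0.4751  0.032 ] [ 0.4885 -0.4776  0.0219]
long 0.07599079675278486 69.12047715813964 [np.float64(0.029119463821394475), np.float64(0.07599079675278486)]
[323.  25.] [17. 36.] [ 0.2818 -0.3894  0.032 ] [ 0.2817 -0.3895  0.0311]
long 0.03311633576864 134.5400412107726 [np.float64(0.03311633576864), np.float64(0.017209604793188955)]
[361.  10.] [19. 35.] [ 0.2546 -0.3624  0.032 ] [ 0.2551 -0.3624  0.0324]
long 0.03390068934893248 135.64906136994082 [np.float64(0.03390068934893248), np.float64(0.019487264959396424)]
```

View pics/w1.png

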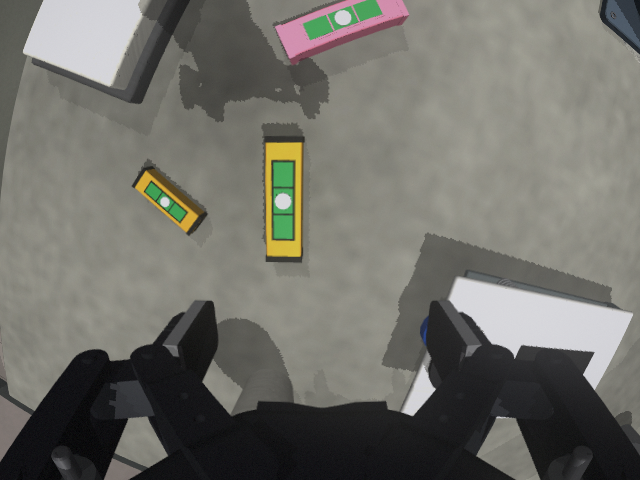

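The wrist view shows the level at pixel (284,199) and the small decoy at (169,200). The wrist measurement agrees with the top view: (0.448,-0.367), yaw 19.7°. Descending to grip it.

Call:
jog_arm(
  rot=[
    [0, 0, 0.7],
    [0, 0, 0],
    [0, 0, 0],
    [0, 0, 0],
    [0, 0, 0],
    [0, 0, 0],
    [0, 0, 0],
    [0, 0, 0],
    [0, 0, 0],
    [0, 0, 0],
  ],
  translation=[
    [0.0157, -0.035, 0],
    [0, 0, 0.03],
    [0, 0, 0.035],
    [0, 0, 0.035],
    [0, 0, 0.035],
    [0, 0, 0.03],
    [0, 0, 0.03],
    [0, 0, 0.02],
    [0, 0, 0.0085],
    [0, 0, 0],
  ],
  claw=[0.75, 0.75, 0.75, 0.75, 0.75, 0.75, 0.75, 0.75, 0.75, 0.75],
)

```text
time_s: 3.68
tool_pos: [0.4469, -0.3647, 0.0249]
ee_rot: [-0.172, 0.985, 0.002, -0.001]
force: [-1.5, -0.5, 0.7]
finger_gap: 0.749
```

Call:
jog_arm(
  rot=[
    [0, 0, 0],
    [0, 0, 0],
    [0, 0, 0],
    [0, 0, 0],
    [0, 0, 0],
    [0, 0, 0],
    [0, 0, 0],
    [0, 0, 0],
    [0, 0, 0],
    [0, 0, 0],
  ],
  translation=[
    [0, 0, 0],
    [0, 0, 0],
    [0, 0, 0],
    [0, 0, 0],
    [0, 0, 0],
    [0, 0, 0],
    [0, 0, 0],
    [0, 0, 0],
    [0, 0, 0],
    [0, 0, 0],
  ],
  claw=[0.75, 0.75, 0.2, 0.2, 0.2, 0.2, 0.2, 0.2, 0.2, 0.2],
  squeeze=40,
)

```text
time_s: 4.52
tool_pos: [0.4494, -0.3685, 0.0289]
ee_rot: [-0.171, 0.985, -0.001, 0.001]
force: [0.1, 1.1, 5.8]
finger_gap: 0.391
```

Call:
jog_arm(
  rot=[
    [0, 0, 0],
    [0, 0, 0],
    [0, 0, 0],
    [0, 0, -7],
    [0, 0, -7],
    [0, 0, -7],
    [0, 0, -7],
    [0, 0, -7],
    [0, 0, -7],
    [0, 0, -7],
  ],
  translation=[
    [0, 0, -0.02],
    [0, 0, -0.03],
    [0, 0, -0.035],
    [0, 0, -0.035],
    [0, 0, -0.035],
    [0, 0, -0.025],
    [0, 0, 0],
    [0, 0, 0],
    [0, 0, 0],
    [0, 0, 0],
  ],
  claw=[0.2, 0.2, 0.2, 0.2, 0.2, 0.2, 0.2, 0.2, 0.2, 0.2],
)

```text
time_s: 5.35
tool_pos: [0.448, -0.3673, 0.2059]
ee_rot: [-0.567, 0.824, 0.001, -0.0]
force: [-0.9, 0.4, -3.1]
finger_gap: 0.386
```

Call:
jog_arm(
  rot=[
    [0, 0, -7],
    [0, 0, -7],
    [0, 0, -7],
    [0, 0, -7],
    [0, 0, 0],
    [0, 0, 0],
    [0, 0, 0],
    [0, 0, 0],
    [0, 0, 0],
    [0, 0, 0],
  ],
  translation=[
    [0, 0, 0],
    [0, 0, 0],
    [0, 0, 0],
    [0, 0, 0],
    [0, 0, 0],
    [0, 0, 0],
    [0, 0, 0],
    [0, 0, 0],
    [0, 0, 0],
    [0, 0, 0],
  ],
  claw=[0.2, 0.2, 0.2, 0.2, 0.2, 0.2, 0.2, 0.2, 0.2, 0.2],
)

```text
time_s: 6.18
tool_pos: [0.4483, -0.3675, 0.2068]
ee_rot: [0.747, -0.665, -0.0, 0.0]
force: [-0.6, 0.1, -2.0]
finger_gap: 0.388
```

```bash
cat > m3.py <<'E'
from c import *
from scipy.spatial.transform import Rotation as R
W=snap('wrist');B=snap('top');A=snap('scene'); st=env.read_state()
im=np.vstack([W['image'],np.zeros((0,640,3),np.uint8)]);save(im,'w2.png')
T=R.from_quat(st['ee_rot']).as_matrix(); print(st['time_s'],st['tool_pos'].round(4),T.round(3).tolist(),st['joint_pos'].round(2))
V=B['image'].max(2);print('strip nbhd V',V[233,265:345].tolist())
for nm,s,roi,sl in(('top',B,(215,255,262,345),85),('scene',A,(238,275,308,380),85)):
    g=(s['image'].max(2)<sl).astype(np.uint8)*255;M=np.zeros_like(g);M[roi[0]:roi[1],roi[2]:roi[3]]=1
    cs=[c for c in cv2.findContours(g*M,0,1)[0] if cv2.contourArea(c)>80]
    for c in cs:
        r=cv2.minAreaRect(c);P=cv2.boxPoints(r);print(nm,np.round(r[0],1),np.round(r[1],1),pt(s,*r[0],nm).round(4),[onz(s,*p,.056,nm).round(4)[:2].tolist() for p in P])
    for c in comps(s,org)[:2]:
        r=cv2.minAreaRect(c);print(nm,'org',np.round(r[0],1),np.round(r[1],1),pt(s,*r[0],nm).round(4))
# plate plane from range in top
h=cv2.cvtColor(B['image'],cv2.COLOR_RGB2HSV);vv,uu=np.mgrid[190:280:2,250:380:2]
X=np.array([pt(B,u,v,'top') for u,v in zip(uu.ravel(),vv.ravel()) if h[v,u,1]<40 and h[v,u,2]>140 and B['range_z'][v,u]>0])
X=X[(X[:,2]>.03)&(X[:,2]<.08)];A_=np.c_[X[:,:2],np.ones(len(X))];co=np.linalg.lstsq(A_,X[:,2],rcond=None)[0];print('plane',len(X),co,'z at .517,-.003',co@[.517,-.003,1])
r=cv2.minAreaRect(X[:,:2].astype(np.float32));print('plate rect',r)
E
python3 m3.py
```

```text
6.3333 [ 0.4484 -0.3675  0.2069] [[0.117, -0.993, 0.0], [-0.993, -0.117, 0.0], [0.0, -0.0, -1.0]] [-0.8   0.19  0.16  1.55  0.   -2.49]
strip nbhd V [192, 192, 190, 192, 192, 193, 193, 192, 194, 193, 192, 189, 172, 137, 95, 74, 71, 66, 68, 67, 69, 68, 71, 72, 72, 67, 69, 68, 70, 71, 72, 75, 71, 71, 71, 70, 68, 73, 69, 70, 70, 70, 68, 72, 69, 68, 68, 69, 70, 71, 71, 68, 73, 72, 70, 69, 70, 70, 69, 68, 69, 72, 84, 110, 153, 182, 189, 191, 193, 192, 193, 192, 193, 193, 193, 191, 193, 192, 192, 189]
top [303.2 233.2] [14.1 47.7] [ 0.5156 -0.0087  0.0561] [[0.5265, 0.0569], [0.5424, -0.0697], [0.5046, -0.0743], [0.4889, 0.052]]
scene [343.5 256.5] [11.5 49.3] [ 0.5103 -0.0025  0.0479] [[0.5019, -0.0696], [0.4952, 0.0726], [0.539, 0.0499], [0.5432, -0.0872]]
scene org [298.5 264. ] [20. 17.] [ 0.5528 -0.1604  0.1095]
plane 1406 [ 0.00505571 -0.06024155  0.05183861] z at .517,-.003 0.05463313689455469
plate rect ((0.5197362899780273, -0.03930655121803284), (0.17072781920433044, 0.2990023195743561), 6.858512878417969)
```

View pics/w2.png

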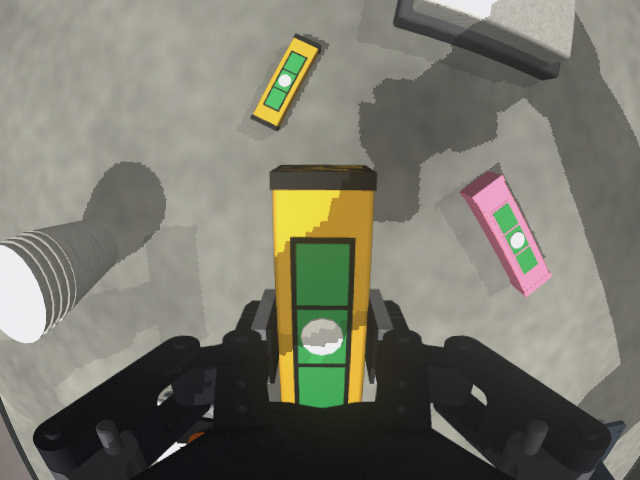

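The level is held square in the jaws, with the window up and the bubble at pixel (322,337). Moving over the strip.

Call:
jog_arm(
  rot=[
    [0, 0, 0],
    [0, 0, 0],
    [0, 0, 0],
    [0, 0, 0],
    [0, 0, 0],
    [0, 0, 0],
    [0, 0, 0],
    [0, 0, 0],
    [0, 0, 0],
    [0, 0, 0],
  ],
  translation=[
    [-0.035, -0.0109, 0],
    [-0.035, -0.0109, 0],
    [-0.035, -0.0109, 0],
    [-0.035, -0.0109, 0],
    [-0.035, -0.0109, 0],
    [-0.035, -0.0109, 0],
    [-0.035, -0.0109, 0],
    [-0.035, -0.0109, 0],
    [-0.035, -0.0109, 0],
    [-0.035, -0.0109, 0],
  ],
  claw=[0.2, 0.2, 0.2, 0.2, 0.2, 0.2, 0.2, 0.2, 0.2, 0.2],
)

```text
time_s: 7.17
tool_pos: [0.5156, -0.0054, 0.2072]
ee_rot: [0.747, -0.664, 0.0, -0.0]
force: [1.0, -0.2, -2.7]
finger_gap: 0.395
```

Call:
jog_arm(
  rot=[
    [0, 0, 0],
    [0, 0, 0],
    [0, 0, 0],
    [0, 3.4, 0],
    [0, 0, 0],
    [0, 0, 0],
    [0, 0, 0],
    [0, 0, 0],
    [0, 0, 0],
    [0, 0, 0],
  ],
  translation=[
    [0, 0, 0.03],
    [0, 0, 0.03],
    [0, 0, 0.03],
    [0, 0, 0],
    [0, 0, 0],
    [0, 0, 0],
    [0, 0, 0],
    [0, 0, 0],
    [0, 0, 0],
    [0, 0, 0],
  ],
  claw=[0.2, 0.2, 0.2, 0.2, 0.2, 0.2, 0.2, 0.2, 0.2, 0.2],
)

```text
time_s: 8.0
tool_pos: [0.5163, -0.0076, 0.118]
ee_rot: [0.747, -0.664, 0.023, 0.019]
force: [-0.1, -1.1, -2.6]
finger_gap: 0.387
```

```bash
cat > st.py <<'E'
import sys
from h import *
from scipy.spatial.transform import Rotation as R
s=env.read_state();T=R.from_quat(s['ee_rot']).as_matrix()
print(s['time_s'],s['tool_pos'].round(4),'F',s['force'].round(2),'Tq',s['torque'].round(2),'gap',round(s['finger_gap'],3),'q',s['joint_pos'].round(3));print(T.round(3).tolist())
if len(sys.argv)>1: print('tool delta',(T.T@(np.array(eval(sys.argv[1]))-s['tool_pos'])).round(4))
E
python3 st.py "[.516,-.007,.081]"
```

```text
8.0 [ 0.5163 -0.0076  0.118 ] F [-0.06 -1.12 -2.57] Tq [0.1  0.03 0.06] gap 0.387 q [-0.112  0.027 -0.187  1.341 -0.058 -1.8  ]
[[0.116, -0.993, 0.009], [-0.991, -0.117, -0.059], [0.06, -0.002, -0.998]]
tool delta [-0.0029  0.0003  0.0369]
```

Call:
jog_arm(
  rot=[
    [0, 0, 0],
    [0, 0, 0],
    [0, 0, 0],
    [0, 0, 0],
    [0, 0, 0],
    [0, 0, 0],
    [0, 0, 0],
    [0, 0, 0],
    [0, 0, 0],
    [0, 0, 0],
  ],
  translation=[
    [-0.003, 0, 0.012],
    [0, 0, 0.01],
    [0, 0, 0.006],
    [0, 0, 0.004],
    [0, 0, 0.002],
    [0, 0, 0.001],
    [0, 0, 0.001],
    [0, 0, 0],
    [0, 0, 0],
    [0, 0, 0],
  ],
  claw=[0.2, 0.2, 0.2, 0.2, 0.2, 0.2, 0.2, 0.2, 0.2, 0.2],
)

```text
time_s: 8.83
tool_pos: [0.5144, -0.0061, 0.0827]
ee_rot: [0.747, -0.664, 0.022, 0.02]
force: [-6.6, 1.3, 9.7]
finger_gap: 0.391
```

Call:
jog_arm(
  rot=[
    [0, 0, 0],
    [0, 0, 0],
    [0, 0, 0],
    [0, 0, 0],
    [0, 0, 0],
    [0, 0, 0],
    [0, 0, 0],
    [0, 0, 0],
    [0, 0, 0],
    [0, 0, 0],
  ],
  translation=[
    [0, 0, 0],
    [0, 0, 0],
    [0, 0, 0],
    [0, 0, 0],
    [0, 0, 0],
    [0, 0, -0.015],
    [0, 0, -0.03],
    [0, 0, -0.035],
    [0, 0, -0.035],
    [0, 0, -0.02],
  ],
  claw=[0.5, 0.6, 0.8, 0.8, 0.8, 0.8, 0.8, 0.9, 1, 1],
)

```text
time_s: 9.67
tool_pos: [0.5158, 0.0016, 0.2197]
ee_rot: [0.747, -0.664, 0.024, 0.018]
force: [0.5, 0.0, 0.7]
finger_gap: 0.997
```

Call:
jog_arm(
  rot=[
    [0, -3.4, 0],
    [0, 0, 0],
    [0, 0, 0],
    [0, 0, 0],
    [0, 0, 0],
    [0, 0, 0],
    [0, 0, 0],
    [0, 0, 0],
    [0, 0, 0],
    [0, 0, 0],
  ],
  translation=[
    [0, 0, 0],
    [-0.02, 0, 0],
    [-0.02, 0, 0],
    [-0.02, 0, 0],
    [0, 0, 0],
    [0, 0, 0],
    [0, 0, 0],
    [0, 0, 0],
    [0, 0, 0],
    [0, 0, 0],
  ],
  claw=[1, 1, 1, 1, 1, 1, 1, 1, 1, 1],
)

```text
time_s: 10.5
tool_pos: [0.5075, 0.0606, 0.2154]
ee_rot: [0.747, -0.665, 0.0, 0.0]
force: [-0.9, 0.1, 0.4]
finger_gap: 1.001
```

```bash
cat > m4.py <<'E'
from c import *
W=snap('wrist');save(W['image'],'w3.png')
S=snap('scene')
for n,s in(('wrist',W),('scene',S)):
  for nm,f,z in(('org',org,.108),('yel',yel,.088)):
    for c in comps(s,f,60)[:3]:
        r=cv2.minAreaRect(c);(x,y),R_=cv2.minEnclosingCircle(c);P=cv2.boxPoints(r)
        print(n,nm,np.round(r[0],1),np.round(r[1],1),'rng',pt(s,*r[0],n).round(4),'box',[onz(s,*p,z,n).round(4)[:2].tolist() for p in P],np.mean([onz(s,*p,z,n) for p in P],0).round(4))
E
python3 m4.py;python3 st.py
```

```text
wrist yel [323.  143.5] [155.  50.] rng [ 0.5135 -0.0054  0.0879] box [[0.5362, -0.0561], [0.5033, -0.06], [0.4902, 0.0453], [0.5245, 0.0494]] [ 0.5135 -0.0054  0.088 ]
scene org [299. 264.] [20. 16.] rng [ 0.5511 -0.1579  0.1077] box [[0.508, -0.1494], [0.5287, -0.1211], [0.5927, -0.1666], [0.573, -0.1934]] [ 0.5506 -0.1576  0.108 ]
scene yel [615.   70.9] [33.1 63. ] rng [0.4249 1.2063 0.28  ] box [[0.1812, 1.5144], [-0.3754, 2.6258], [-0.1155, 2.4753], [0.3399, 1.4668]] [0.0076 2.0206 0.088 ]
scene yel [343.5 250.7] [19.4 47.9] rng [ 0.5319 -0.0206  0.0815] box [[0.506, -0.0754], [0.5014, 0.0599], [0.5742, 0.0208], [0.575, -0.1062]] [ 0.5391 -0.0252  0.088 ]
scene yel [150.5 344.5] [15.  39.7] rng [ 0.5038 -0.4857  0.0183] box [[0.5536, -0.536], [0.5781, -0.4706], [0.6193, -0.4842], [0.5949, -0.5473]] [ 0.5865 -0.5095  0.088 ]
10.6 [0.5075 0.0608 0.2154] F [0.3  0.14 0.75] Tq [0.01 0.05 0.03] gap 1.001 q [-0.012  0.006 -0.013  1.552 -0.    -1.7  ]
[[0.117, -0.993, -0.0], [-0.993, -0.117, -0.0], [0.0, 0.0, -1.0]]
```

View pics/w3.png

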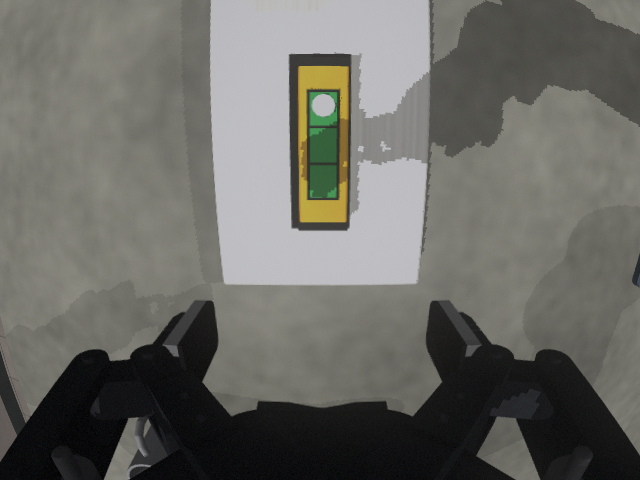

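The level is on the strip. The bubble is hard at the knob end (323,105), as expected while the plate is unpressed. The strip shows only on the left, around u=290–298, so I'll check the lateral offset before moving to the knob.

```bash
python3 - <<'E'
from h import *
s=snap('wrist');I=s['image'].astype(int)
for v in(100,140,180,210): print(v,I[v,280:364:2].tolist() if v==140 else '',s['range_z'][v,284:360:2].round(3).tolist() if v==140 else '')
n=np.array([.9928,.1194])
for v in(90,140,200):
    d=I[v].sum(1)
    uL=next(u for u in range(250,330) if d[u]<250); 
    yl=[u for u in range(280,360) if I[v,u,0]-I[v,u,2]>50]
    uR=next(u for u in range(380,320,-1) if I[v,u,2]<110 and I[v,u].sum()<420) if v!=140 else 0
    p=onz(s,uL-.5,v,.055-.06*0.0,'wrist');print(v,uL,yl[0],yl[-1],uR,'stripL',p.round(4),'lvl',onz(s,yl[0]-.5,v,.088,'wrist').round(4),onz(s,yl[-1]+.5,v,.088,'wrist').round(4))
print(-s['extrinsics'][:3,:3].T@s['extrinsics'][:3,3])
E
```

```text
100  
140 [[190, 190, 195], [189, 189, 193], [190, 190, 194], [190, 190, 192], [189, 189, 193], [64, 64, 62], [58, 57, 55], [58, 58, 55], [55, 54, 51], [144, 113, 55], [186, 158, 62], [167, 144, 61], [179, 155, 61], [133, 106, 52], [50, 50, 46], [55, 90, 58], [55, 96, 60], [54, 96, 59], [56, 97, 60], [54, 97, 59], [57, 98, 62], [54, 97, 60], [55, 97, 59], [54, 96, 59], [53, 95, 57], [52, 96, 57], [53, 95, 58], [54, 96, 59], [52, 80, 54], [48, 48, 43], [122, 97, 46], [135, 105, 47], [135, 105, 47], [128, 100, 47], [66, 59, 44], [80, 80, 78], [139, 138, 136], [139, 139, 136], [138, 137, 133], [138, 137, 135], [143, 142, 139], [135, 134, 132]] [0.2750000059604645, 0.27300000190734863, 0.2720000147819519, 0.2720000147819519, 0.27399998903274536, 0.2720000147819519, 0.27399998903274536, 0.24400000274181366, 0.24199999868869781, 0.24199999868869781, 0.24300000071525574, 0.24300000071525574, 0.24300000071525574, 0.2409999966621399, 0.2409999966621399, 0.2409999966621399, 0.24300000071525574, 0.24199999868869781, 0.24199999868869781, 0.24199999868869781, 0.24199999868869781, 0.2409999966621399, 0.24199999868869781, 0.24199999868869781, 0.24199999868869781, 0.24300000071525574, 0.24199999868869781, 0.24300000071525574, 0.24199999868869781, 0.24300000071525574, 0.24300000071525574, 0.24300000071525574, 0.2720000147819519, 0.2720000147819519, 0.27300000190734863, 0.27399998903274536, 0.27399998903274536, 0.2750000059604645]
180  
210  
90 290 298 348 350 stripL [ 0.5431 -0.043   0.055 ] lvl [ 0.5345 -0.0394  0.088 ] [ 0.501  -0.0433  0.088 ]
140 290 298 347 0 stripL [ 0.5388 -0.0048  0.055 ] lvl [ 0.5307 -0.0057  0.088 ] [ 0.4976 -0.0096  0.088 ]
200 292 299 347 349 stripL [0.5324 0.0411 0.055 ] lvl [0.5256 0.0349 0.088 ] [0.4924 0.031  0.088 ]
[ 0.51495482 -0.00773033  0.3384074 ]
```

The level lies about 2 mm off the strip's centreline, about 3 mm along, and parallel within 0.5°, so it is fully on the strip. Moving over the knob and unwinding the wrist so that one anticlockwise grasp has room.

Call:
jog_arm(
  rot=[
    [0, 0, 0],
    [0, 0, 0],
    [0, 0, 0],
    [0, 0, 0],
    [0, 0, 0],
    [0, 0, 0],
    [0, 0, 7],
    [0, 0, 7],
    [0, 0, 7],
    [0, 0, 7],
  ],
  translation=[
    [0.0354, 0, 0],
    [0.0354, 0, 0],
    [0.0354, 0, 0],
    [0.0354, 0, 0],
    [0.0354, 0, 0],
    [0.0354, 0, 0],
    [0, 0, 0],
    [0, 0, 0],
    [0, 0, 0],
    [0, 0, 0],
  ],
  claw=[1, 1, 1, 1, 1, 1, 1, 1, 1, 1],
)

```text
time_s: 11.48
tool_pos: [0.5322, -0.1504, 0.2153]
ee_rot: [-0.562, 0.827, 0.0, -0.0]
force: [0.4, -0.3, -0.3]
finger_gap: 1.001
```

Call:
jog_arm(
  rot=[
    [0, 0, 7],
    [0, 0, 7],
    [0, 0, 7],
    [0, 0, 7],
    [0, 0, 7],
    [0, 0, 7],
    [0, 0, 7],
    [0, 0, 7],
    [0, 0, 7],
    [0, 0, 7],
  ],
  translation=[
    [0, 0, 0],
    [0, 0, 0],
    [0, 0, 0],
    [0, 0, 0],
    [0, 0, 0],
    [0, 0, 0],
    [0, 0, 0],
    [0, 0, 0],
    [0, 0, 0],
    [0, 0, 0],
  ],
  claw=[1, 1, 1, 1, 1, 1, 1, 1, 1, 1],
)

```text
time_s: 12.32
tool_pos: [0.5323, -0.1499, 0.2154]
ee_rot: [0.014, 1.0, -0.0, -0.0]
force: [-0.1, -0.5, -0.5]
finger_gap: 0.999
```

Call:
jog_arm(
  rot=[
    [0, 0, 7],
    [0, 0, 7],
    [0, 0, 7],
    [0, 0, 7],
    [0, 0, 7],
    [0, 0, 7],
    [0, 0, 7],
    [0, 0, 7],
    [0, 0, 7],
    [0, 0, 7],
  ],
  translation=[
    [0, 0, 0],
    [0, 0, 0],
    [0, 0, 0],
    [0, 0, 0],
    [0, 0, 0],
    [0, 0, 0],
    [0, 0, 0],
    [0, 0, 0],
    [0, 0, 0],
    [0, 0, 0],
  ],
  claw=[1, 1, 1, 1, 1, 1, 1, 1, 1, 1],
)

```text
time_s: 13.15
tool_pos: [0.5323, -0.1499, 0.2154]
ee_rot: [0.585, 0.811, -0.0, -0.0]
force: [0.6, 0.2, 0.1]
finger_gap: 0.999
```

```bash
sed -i "s/w3.png/w4.png/" m4.py; python3 m4.py|grep -v scene;python3 st.py
```

```text
wrist yel [360.3  52. ] [ 50.7 116.7] rng [ 0.5149 -0.0177  0.088 ] box [[0.503, -0.06], [0.4926, 0.0239], [0.5268, 0.0287], [0.5364, -0.0559]] [ 0.5147 -0.0158  0.088 ]
wrist yel [ 42.7 321.6] [26.9  8.4] rng [ 0.2573 -0.3598  0.0344] box [[0.2873, -0.3066], [0.2975, -0.297], [0.3157, -0.3156], [0.3058, -0.3256]] [ 0.3016 -0.3112  0.088 ]
wrist yel [ 60.3 349.2] [26.6  8. ] rng [ 0.2828 -0.3899  0.0327] box [[0.31, -0.33], [0.3193, -0.32], [0.3373, -0.339], [0.3282, -0.3495]] [ 0.3237 -0.3346  0.088 ]
13.25 [ 0.5323 -0.1498  0.2154] F [0.58 0.62 0.49] Tq [ 0.01 -0.03 -0.03] gap 0.998 q [-0.396  0.116  0.102  1.557 -0.     0.848]
[[-0.321, 0.947, -0.0], [0.947, 0.321, -0.0], [-0.0, -0.0, -1.0]]
```

View pics/w4.png

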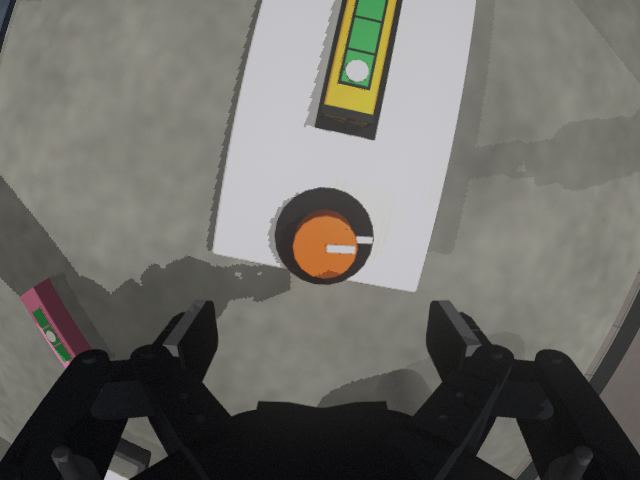

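```bash
python3 - <<'E'
from h import *
s=snap('wrist');I=cv2.cvtColor(s['image'],cv2.COLOR_RGB2HSV)
m=((I[...,0]<20)&(I[...,1]>170)).astype(np.uint8)*255;m[:180]=0;m[320:]=0;m[:,:260]=0;m[:,400:]=0
c=max(cv2.findContours(m,0,1)[0],key=cv2.contourArea);print(cv2.minEnclosingCircle(c),cv2.boundingRect(c))
bot=[c_ for c_ in [c]]
(u,v),r=cv2.minEnclosingCircle(c)
for p in((u,v),(u-10,v+8),(u,v+18),(u+12,v+10),(328,200),(315,199),(300,200)): print(np.round(p),pt(s,*p,'wrist').round(4))
# flange circle: dark
b=(s['image'].max(2)<75).astype(np.uint8)*255; M=np.zeros_like(b);M[180:288,265:385]=1;b=(b|m)*M;b=cv2.morphologyEx(b,cv2.MORPH_OPEN,np.ones((5,5)))
c2=max(cv2.findContours(b,0,1)[0],key=cv2.contourArea);(u2,v2),r2=cv2.minEnclosingCircle(c2);print('fl',u2,v2,r2,onz(s,u2,v2,.07,'wrist').round(4))
for d in(-r,r): print(onz(s,u+d,v,.106,'wrist').round(4))
E
```

```text
((324.5, 247.0), 31.84739112854004) (293, 216, 63, 62)
[324. 247.] [ 0.5324 -0.1462  0.1132]
[314. 255.] [ 0.5281 -0.1532  0.1136]
[324. 265.] [ 0.5362 -0.1573  0.1142]
[336. 257.] [ 0.5418 -0.1501  0.1131]
[328 200] [ 0.527  -0.1221  0.0799]
[315 199] [ 0.5182 -0.1245  0.0792]
[300 200] [ 0.5084 -0.1284  0.08  ]
fl 323.3927917480469 235.86480712890625 48.78184127807617 [ 0.5333 -0.1504  0.07  ]
[ 0.5134 -0.1549  0.106 ]
[ 0.5529 -0.1415  0.106 ]
```

The knob top is at wrist pixel (325,247), giving an axis near (0.5325,-0.147), top z of 0.113 and flange z of 0.080. Range and ray casting agree. Lowering loosely around the knob.

Call:
jog_arm(
  rot=[
    [0, 0, 7],
    [0, 0, 7],
    [0, 0, 7],
    [0, 0, 0],
    [0, 0, 0],
    [0, 0, 0],
    [0, 0, 0],
    [0, 0, 0],
    [0, 0, 0],
    [0, 0, 0],
  ],
  translation=[
    [0, 0, 0],
    [0, 0, 0.015],
    [0, 0, 0.02],
    [0, 0, 0.02],
    [0, 0, 0.02],
    [0, 0, 0.02],
    [0, 0, 0.01],
    [0, 0, 0.005],
    [0, 0, 0.003],
    [0, 0, 0],
  ],
  claw=[0.64, 0.64, 0.64, 0.64, 0.64, 0.64, 0.64, 0.64, 0.64, 0.64],
)

```text
time_s: 14.13
tool_pos: [0.5325, -0.1498, 0.1027]
ee_rot: [0.721, 0.693, 0.0, 0.0]
force: [0.2, 0.5, 0.3]
finger_gap: 0.638
```

Call:
jog_arm(
  rot=[
    [0, 0, 0],
    [0, 0, 0],
    [0, 0, 0],
    [0, 0, 0],
    [0, 0, 0],
    [0, 0, 0],
    [0, 0, 0],
    [0, 0, 0],
    [0, 0, 0],
    [0, 0, 0],
  ],
  translation=[
    [0, 0, 0.001],
    [0, 0, 0.001],
    [0, 0, 0.001],
    [0, 0, 0.001],
    [0, 0, 0.001],
    [0, 0, 0.001],
    [0, 0, 0.001],
    [0, 0, 0.001],
    [0, 0, 0],
    [0, 0, 0],
  ],
  claw=[0.64, 0.64, 0.64, 0.64, 0.64, 0.64, 0.64, 0.64, 0.64, 0.64],
)

```text
time_s: 14.97
tool_pos: [0.5328, -0.1501, 0.095]
ee_rot: [0.721, 0.693, 0.0, 0.001]
force: [-1.1, -1.3, 2.8]
finger_gap: 0.642
```

```bash
python3 st.py
```

```text
14.9667 [ 0.5328 -0.1501  0.095 ] F [-1.1  -1.25  2.82] Tq [-0.23 -0.05 -0.06] gap 0.642 q [-0.396  0.143 -0.109  1.318 -0.     1.215]
[[0.039, 0.999, 0.001], [0.999, -0.039, -0.001], [-0.001, 0.001, -1.0]]
```

Call:
jog_arm(
  rot=[
    [0, 0, 0],
    [0, 0, 0],
    [0, 0, 0],
    [0, 0, 0],
    [0, 0, 0],
    [0, 0, 0],
    [0, 0, 0],
    [0, 0, 0],
    [0, 0, 0],
    [0, 0, 0],
  ],
  translation=[
    [0, 0, 0.001],
    [0, 0, 0.001],
    [0, 0, 0.001],
    [0, 0, 0.001],
    [0, 0, 0.001],
    [0, 0, 0],
    [0, 0, 0],
    [0, 0, 0],
    [0, 0, 0],
    [0, 0, 0],
  ],
  claw=[0.64, 0.64, 0.64, 0.64, 0.64, 0.64, 0.64, 0.64, 0.64, 0.64],
)

```text
time_s: 15.8
tool_pos: [0.5326, -0.1498, 0.0897]
ee_rot: [0.721, 0.693, 0.0, 0.0]
force: [0.6, -2.6, 3.6]
finger_gap: 0.64
```

Call:
jog_arm(
  rot=[
    [0, 0, 0],
    [0, 0, 0],
    [0, 0, 0],
    [0, 0, 0],
    [0, 0, 0],
    [0, 0, 0],
    [0, 0, 0],
    [0, 0, 0],
    [0, 0, 0],
    [0, 0, 0],
  ],
  translation=[
    [0, 0, 0.001],
    [0, 0, 0.001],
    [0, 0, 0],
    [0, 0, 0],
    [0, 0, 0],
    [0, 0, 0],
    [0, 0, 0],
    [0, 0, 0],
    [0, 0, 0],
    [0, 0, 0],
  ],
  claw=[0.64, 0.64, 0.64, 0.64, 0.64, 0.64, 0.64, 0.64, 0.64, 0.64],
)

```text
time_s: 16.63
tool_pos: [0.5324, -0.1496, 0.0875]
ee_rot: [0.721, 0.693, 0.0, -0.0]
force: [2.1, -3.0, 3.1]
finger_gap: 0.639
```

Call:
jog_arm(
  rot=[
    [0, 0, 0],
    [0, 0, 0],
    [0, 0, 0],
    [0, 0, 0],
    [0, 0, 0],
    [0, 0, 0],
    [0, 0, 0],
    [0, 0, 0],
    [0, 0, 0],
    [0, 0, 0],
  ],
  translation=[
    [0, 0, 0.001],
    [0, 0, 0.001],
    [0, 0, 0],
    [0, 0, 0],
    [0, 0, 0],
    [0, 0, 0],
    [0, 0, 0],
    [0, 0, 0],
    [0, 0, 0],
    [0, 0, 0],
  ],
  claw=[0.64, 0.64, 0.64, 0.64, 0.64, 0.64, 0.64, 0.64, 0.64, 0.64],
)

```text
time_s: 17.47
tool_pos: [0.5325, -0.1497, 0.0868]
ee_rot: [0.721, 0.693, 0.0, 0.0]
force: [-1.6, -1.6, 8.6]
finger_gap: 0.635
```

```bash
cat > bub.py <<'E'
# bubble position along level, from each camera by ray casting onto level top (z~.08)
from c import *
import sys
for n in ('scene','top','wrist'):
    s=snap(n);I=s['image'];h=cv2.cvtColor(I,cv2.COLOR_RGB2HSV)
    g=((h[...,0]>45)&(h[...,0]<85)&(h[...,1]>110)&(h[...,2]>40)).astype(np.uint8)*255
    z=.086
    vv,uu=np.nonzero(g)
    pts=[(u,v,onz(s,u,v,z,n)) for u,v in zip(uu,vv)]
    k=[(u,v) for u,v,p in pts if np.hypot(p[0]-.5135,p[1]+.0054)<.045]
    if len(k)<15: print(n,'few',len(k));continue
    hull=cv2.convexHull(np.array(k,np.int32));M=np.zeros(g.shape,np.uint8);cv2.fillConvexPoly(M,hull,255)
    gr=I.astype(int); w=((h[...,1]<90)&(h[...,2]>110)&(cv2.dilate(M,np.ones((3,3)))>0))
    ax=np.array([.119,-.993])
    along=lambda u,v:(onz(s,u,v,z,n)[:2]-[.5135,-.0054])@ax
    a=[along(u,v) for u,v in k]; wv,wu=np.nonzero(w)
    b=np.array([along(u,v) for u,v in zip(wu,wv)])
    print(n,'window %.4f %.4f mid %.4f'%(min(a),max(a),(min(a)+max(a))/2),'bubble n',len(b),'%.4f'%(b.mean() if len(b) else 9))
    if len(sys.argv)>1 and sys.argv[1].split('.')[0]==n: save(cv2.resize(I[225:300,270:400],(780,450),interpolation=cv2.INTER_CUBIC) if n=='scene' else I,sys.argv[2])
E
python3 bub.py wrist w5.png; python3 st.py
```

```text
scene window -0.0279 0.0414 mid 0.0067 bubble n 32 0.0134
top window -0.0285 0.0352 mid 0.0034 bubble n 72 0.0072
wrist window 0.0218 0.0376 mid 0.0297 bubble n 0 9.0000
17.6167 [ 0.5325 -0.1497  0.0868] F [-0.52 -1.33  8.91] Tq [-0.43  0.03 -0.04] gap 0.644 q [-0.395  0.147 -0.121  1.302 -0.     1.215]
[[0.039, 0.999, 0.001], [0.999, -0.039, -0.0], [-0.0, 0.001, -1.0]]
```

View pics/w5.png

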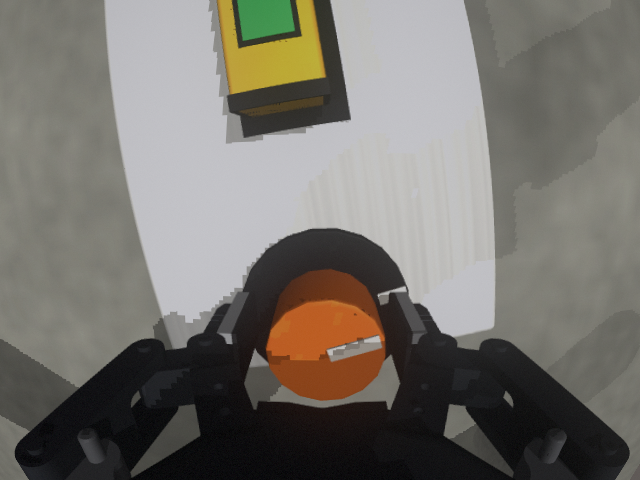

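The fingers straddle the knob at pixel (325,335) with tips on the flange, and the foot now stands firm (8.9 N). I'll press slightly more, grip, then read the bubble.

Call:
jog_arm(
  rot=[
    [0, 0, 0],
    [0, 0, 0],
    [0, 0, 0],
    [0, 0, 0],
    [0, 0, 0],
    [0, 0, 0],
    [0, 0, 0],
    [0, 0, 0],
    [0, 0, 0],
    [0, 0, 0],
  ],
  translation=[
    [0, 0, 0.0005],
    [0, 0, 0],
    [0, 0, 0],
    [0, 0, 0],
    [0, 0, 0],
    [0, 0, 0],
    [0, 0, 0],
    [0, 0, 0],
    [0, 0, 0],
    [0, 0, 0],
  ],
  claw=[0.6, 0.55, 0.5, 0.45, 0.4, 0.4, 0.4, 0.4, 0.4, 0.4],
  squeeze=30,
)

```text
time_s: 18.45
tool_pos: [0.5339, -0.1497, 0.0887]
ee_rot: [0.721, 0.693, 0.001, 0.002]
force: [-1.8, 0.5, 16.6]
finger_gap: 0.483
```

```bash
python3 bub.py scene s1.png; python3 st.py
```

```text
scene window -0.0279 0.0414 mid 0.0067 bubble n 33 0.0140
top window -0.0285 0.0349 mid 0.0032 bubble n 69 0.0097
wrist window 0.0208 0.0376 mid 0.0292 bubble n 0 9.0000
18.6 [ 0.5339 -0.1497  0.0888] F [-1.67  1.29 16.49] Tq [-0.08  0.3  -0.01] gap 0.486 q [-3.950e-01  1.450e-01 -1.190e-01  1.303e+00  1.000e-03  1.215e+00]
[[0.039, 0.999, 0.005], [0.999, -0.039, -0.001], [-0.0, 0.005, -1.0]]
```

View pics/s1.png

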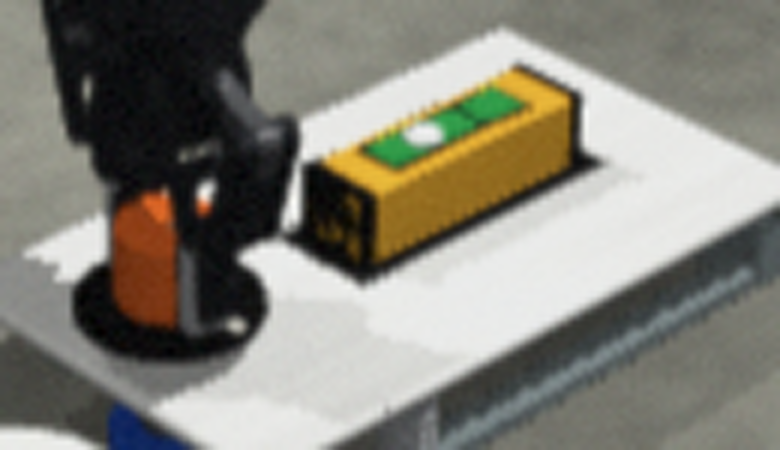

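The bubble is at crop (425,135), with the window's middle near (447,126). It sits about 7–8 mm towards the knob, so the knob end is high and needs roughly 1.2 rad anticlockwise, which agrees with the thick pad. I'll ease the press slightly and turn.

Call:
jog_arm(
  rot=[
    [0, 0, 0],
    [0, 0, -5],
    [0, 0, -5],
    [0, 0, -5],
    [0, 0, -5],
    [0, 0, -5],
    [0, 0, -5],
    [0, 0, 0],
    [0, 0, 0],
    [0, 0, 0],
  ],
  translation=[
    [0, 0, -0.001],
    [0, 0, 0],
    [0, 0, 0],
    [0, 0, 0],
    [0, 0, 0],
    [0, 0, 0],
    [0, 0, 0],
    [0, 0, 0],
    [0, 0, 0],
    [0, 0, 0],
  ],
  claw=[0.4, 0.4, 0.4, 0.4, 0.4, 0.4, 0.4, 0.4, 0.4, 0.4],
)

```text
time_s: 19.43
tool_pos: [0.5333, -0.1499, 0.0889]
ee_rot: [0.517, 0.856, 0.0, 0.002]
force: [-0.4, -0.6, 13.0]
finger_gap: 0.482
```

```bash
python3 bub.py; python3 st.py
```

```text
scene window -0.0263 0.0428 mid 0.0082 bubble n 28 0.0159
top window -0.0262 0.0352 mid 0.0045 bubble n 68 0.0108
wrist window 0.0095 0.0381 mid 0.0238 bubble n 429 0.0159
19.5833 [ 0.5333 -0.1499  0.0888] F [-0.09 -1.38 13.39] Tq [-0.27  0.36  0.06] gap 0.482 q [-0.395  0.145 -0.118  1.304  0.     0.691]
[[-0.466, 0.885, 0.003], [0.885, 0.466, -0.001], [-0.002, 0.002, -1.0]]
```

Call:
jog_arm(
  rot=[
    [0, 0, -5],
    [0, 0, -5],
    [0, 0, -5],
    [0, 0, -5],
    [0, 0, 0],
    [0, 0, 0],
    [0, 0, 0],
    [0, 0, 0],
    [0, 0, 0],
    [0, 0, 0],
  ],
  translation=[
    [0, 0, 0],
    [0, 0, 0],
    [0, 0, 0],
    [0, 0, 0],
    [0, 0, 0],
    [0, 0, 0],
    [0, 0, 0],
    [0, 0, 0],
    [0, 0, 0],
    [0, 0, 0],
  ],
  claw=[0.4, 0.4, 0.4, 0.4, 0.4, 0.4, 0.4, 0.4, 0.4, 0.4],
)

```text
time_s: 20.42
tool_pos: [0.5331, -0.1502, 0.0889]
ee_rot: [0.36, 0.933, -0.0, 0.001]
force: [-0.5, -2.3, 13.7]
finger_gap: 0.48
```

Call:
jog_arm(
  rot=[
    [0, 0, 0],
    [0, 0, 0],
    [0, 0, 0],
    [0, 0, 0],
    [0, 0, 0],
    [0, 0, 0],
    [0, 0, 0],
    [0, 0, 0],
    [0, 0, 0],
    [0, 0, 0],
  ],
  translation=[
    [0, 0, 0],
    [0, 0, 0],
    [0, 0, 0],
    [0, 0, 0],
    [0, 0, 0],
    [0, 0, 0],
    [0, 0, 0],
    [0, 0, 0],
    [0, 0, 0],
    [0, 0, 0],
  ],
  claw=[0.4, 0.4, 0.4, 0.4, 0.4, 0.4, 0.4, 0.4, 0.4, 0.4],
)

```text
time_s: 21.25
tool_pos: [0.5331, -0.1502, 0.0889]
ee_rot: [0.36, 0.933, -0.0, 0.001]
force: [-1.1, -1.9, 13.2]
finger_gap: 0.488
```

```bash
python3 bub.py wrist w6.png; python3 st.py
```

```text
scene window -0.0263 0.0428 mid 0.0082 bubble n 28 0.0119
top window -0.0259 0.0369 mid 0.0055 bubble n 66 0.0102
wrist window -0.0304 0.0388 mid 0.0042 bubble n 920 0.0102
21.4 [ 0.5331 -0.1502  0.0889] F [-0.81 -1.85 13.85] Tq [-0.39  0.51  0.03] gap 0.487 q [-3.950e-01  1.450e-01 -1.180e-01  1.304e+00 -1.000e-03  3.420e-01]
[[-0.74, 0.672, 0.002], [0.672, 0.74, -0.002], [-0.003, 0.0, -1.0]]
```

View pics/w6.png

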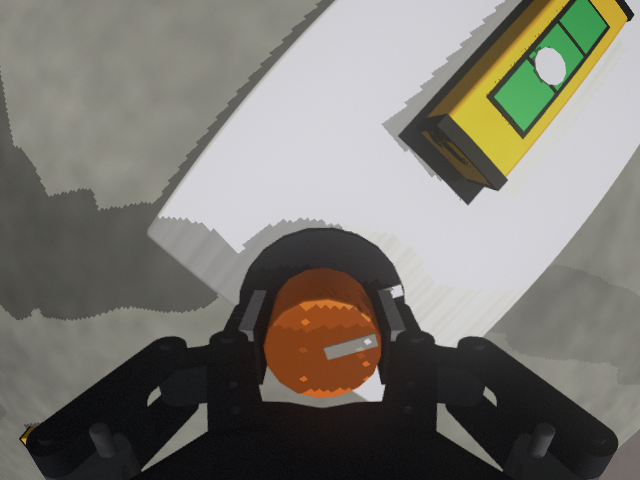

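The wrist view now shows the whole window. The bubble at (550,67) overlaps the knob-side line and is about 6 mm off, and the knob's mark has turned with the gripper. Another 55° or so is needed.

Call:
jog_arm(
  rot=[
    [0, 0, -5.5],
    [0, 0, -5.5],
    [0, 0, -5.5],
    [0, 0, -5.5],
    [0, 0, -5.5],
    [0, 0, -5.5],
    [0, 0, -5.5],
    [0, 0, -5.5],
    [0, 0, -5.5],
    [0, 0, -5.5],
  ],
  translation=[
    [0, 0, 0],
    [0, 0, 0],
    [0, 0, 0],
    [0, 0, 0],
    [0, 0, 0],
    [0, 0, 0],
    [0, 0, 0],
    [0, 0, 0],
    [0, 0, 0],
    [0, 0, 0],
  ],
  claw=[0.4, 0.4, 0.4, 0.4, 0.4, 0.4, 0.4, 0.4, 0.4, 0.4],
)

```text
time_s: 22.23
tool_pos: [0.533, -0.1512, 0.0889]
ee_rot: [-0.113, 0.994, -0.002, 0.001]
force: [-1.0, -3.7, 13.5]
finger_gap: 0.484
```

Call:
jog_arm(
  rot=[
    [0, 0, 0],
    [0, 0, 0],
    [0, 0, 0],
    [0, 0, 0],
    [0, 0, 0],
    [0, 0, 0],
    [0, 0, 0],
    [0, 0, 0],
    [0, 0, 0],
    [0, 0, 0],
  ],
  translation=[
    [0, 0, 0],
    [0, 0, 0],
    [0, 0, 0],
    [0, 0, 0],
    [0, 0, 0],
    [0, 0, 0],
    [0, 0, 0],
    [0, 0, 0],
    [0, 0, 0],
    [0, 0, 0],
  ],
  claw=[0.4, 0.4, 0.4, 0.4, 0.4, 0.4, 0.4, 0.4, 0.4, 0.4],
)

```text
time_s: 23.07
tool_pos: [0.533, -0.1512, 0.0889]
ee_rot: [-0.111, 0.994, -0.002, 0.001]
force: [-1.9, -2.8, 12.8]
finger_gap: 0.482
```

Call:
jog_arm(
  rot=[
    [0, 0, 0],
    [0, 0, 0],
    [0, 0, 0],
    [0, 0, 0],
    [0, 0, 0],
    [0, 0, 0],
    [0, 0, 0],
    [0, 0, 0],
    [0, 0, 0],
    [0, 0, 0],
  ],
  translation=[
    [0, 0, 0],
    [0, 0, 0],
    [0, 0, 0],
    [0, 0, 0],
    [0, 0, 0],
    [0, 0, 0],
    [0, 0, 0],
    [0, 0, 0],
    [0, 0, 0],
    [0, 0, 0],
  ],
  claw=[0.4, 0.4, 0.4, 0.4, 0.4, 0.4, 0.4, 0.4, 0.4, 0.4],
)

```text
time_s: 23.9
tool_pos: [0.533, -0.1512, 0.0889]
ee_rot: [-0.111, 0.994, -0.002, 0.001]
force: [-1.5, -3.5, 12.5]
finger_gap: 0.48
```

```bash
python3 bub.py scene s2.png; python3 st.py
```

```text
scene window -0.0246 0.0444 mid 0.0099 bubble n 29 0.0094
top window -0.0262 0.0369 mid 0.0054 bubble n 72 0.0041
wrist window -0.0265 0.0423 mid 0.0079 bubble n 445 0.0080
24.05 [ 0.533  -0.1512  0.0889] F [-1.34 -3.62 14.4 ] Tq [-0.87  0.56  0.03] gap 0.485 q [-0.396  0.145 -0.118  1.304 -0.003 -0.618]
[[-0.975, -0.22, 0.002], [-0.22, 0.975, -0.004], [-0.001, -0.004, -1.0]]
```

View pics/s2.png

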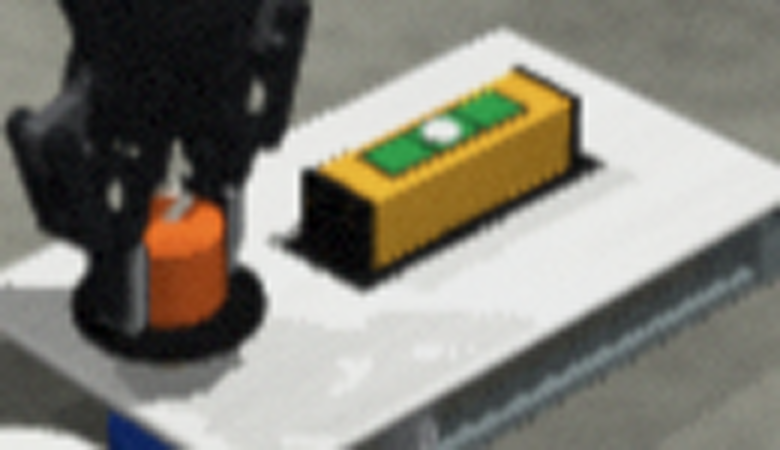

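The bubble is centred at crop (442,131): offsets are -0.5 mm (scene), -1.3 mm (top) and +0.1 mm (wrist). I'll ease the press a hair to sit mid-range and recheck.

Call:
jog_arm(
  rot=[
    [0, 0, 0],
    [0, 0, 0],
    [0, 0, 0],
    [0, 0, 0],
    [0, 0, 0],
    [0, 0, 0],
    [0, 0, 0],
    [0, 0, 0],
    [0, 0, 0],
    [0, 0, 0],
  ],
  translation=[
    [0, 0, -0.0005],
    [0, 0, 0],
    [0, 0, 0],
    [0, 0, 0],
    [0, 0, 0],
    [0, 0, 0],
    [0, 0, 0],
    [0, 0, 0],
    [0, 0, 0],
    [0, 0, 0],
  ],
  claw=[0.4, 0.4, 0.4, 0.4, 0.4, 0.4, 0.4, 0.4, 0.4, 0.4],
)

```text
time_s: 24.88
tool_pos: [0.533, -0.1512, 0.089]
ee_rot: [-0.111, 0.994, -0.002, 0.001]
force: [-0.8, -3.8, 11.3]
finger_gap: 0.482
```

Call:
jog_arm(
  rot=[
    [0, 0, 0],
    [0, 0, 0],
    [0, 0, 0],
    [0, 0, 0],
    [0, 0, 0],
    [0, 0, 0],
    [0, 0, 0],
    [0, 0, 0],
    [0, 0, 0],
    [0, 0, 0],
  ],
  translation=[
    [0, 0, 0],
    [0, 0, 0],
    [0, 0, 0],
    [0, 0, 0],
    [0, 0, 0],
    [0, 0, 0],
    [0, 0, 0],
    [0, 0, 0],
    [0, 0, 0],
    [0, 0, 0],
  ],
  claw=[0.4, 0.4, 0.4, 0.4, 0.4, 0.4, 0.4, 0.4, 0.4, 0.4],
)

```text
time_s: 25.72
tool_pos: [0.533, -0.1512, 0.0889]
ee_rot: [-0.111, 0.994, -0.002, 0.001]
force: [-0.9, -3.1, 12.1]
finger_gap: 0.486
```

```bash
python3 bub.py wrist w7.png; python3 st.py
```

```text
scene window -0.0246 0.0444 mid 0.0099 bubble n 29 0.0094
top window -0.0262 0.0352 mid 0.0045 bubble n 70 0.0046
wrist window -0.0266 0.0422 mid 0.0078 bubble n 444 0.0081
25.8667 [ 0.533  -0.1511  0.0889] F [-0.91 -3.64 11.3 ] Tq [-1.01  0.42  0.03] gap 0.488 q [-0.396  0.146 -0.118  1.304 -0.003 -0.618]
[[-0.975, -0.22, 0.002], [-0.22, 0.975, -0.004], [-0.001, -0.004, -1.0]]
```

View pics/w7.png

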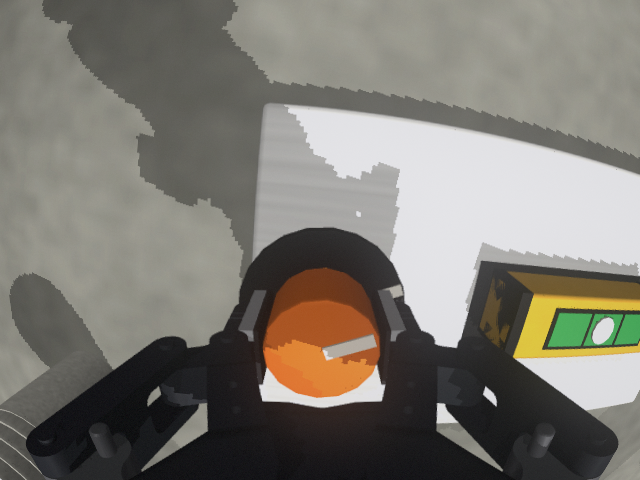

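The wrist view shows the bubble at (603,330), clear of and between the two black lines at about (585) and (620). The press is steady at about 11–12 N, so I'm handing in.

```bash
python3 -c "
from cell import env;print(env.job_done())"
```

```text
the job is handed in; nothing more can be done
None
```

The plate is level, and I handed the job in at about 26 s with the knob still gripped and pressed down.

**Level:** I laid the large yellow spirit level on the black strip and let go. It sits about 2 mm off the strip's centreline, about 3 mm along it, and parallel within 0.5°.

**Knob:** I pushed the flange down until the foot stood on the blue thick pad, gripped the knob and turned it about 105° anticlockwise in one grasp.

**Last checks:**
- **Bubble:** it measured -0.5 mm (scene), +0.1 mm (top) and +0.3 mm (wrist) from mid-window. The last wrist picture shows it clear of both black lines.
- **Press:** the downward force was steady at 11–12 N. It briefly read 16.5 N, just over the 15 N firm-press range, when the fingers first closed on the knob. I eased it before turning.
- **Sideways force:** about 3.6 N remained on the gripper at the end.
- **Disagreement:** early bubble readings from the scene and top views ran low, at 6–8 mm against about 11 mm worked back from the turn. They agreed within 2 mm once the bubble was centred.
- **Bystanders:** I kept the arm clear of the tamper, cups and jug, but did not measure their positions again at the end.

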